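# Return the spice tin to the carousel, bring it to the front and hold it

### The arm

A 7-joint arm with a two-finger parallel gripper is mounted at the origin on the work surface. World frame = base frame: x ahead of the robot, y to its left, z up, the work surface at z = 0. Lengths are in m, angles in rad, forces in N, time in s.
With the tool pointing down it reaches from about 0.425 to 1.025 m from the base axis. Payload 3.6 kg.
Tool frame: the origin (TCP) lies at the very end of the fingers, on their centre line; the grasp point (between the pads) lies 19 mm behind it; z points along the fingers, y is the line along which they close (so a half turn about z gives the same grasp; the last joint's range is limited). The gripper opens to 85 mm and grips with 20 to 120 N. Pads are 22 mm wide; open, the fingers measure 114 mm over their backs; the gripper's body (76 mm by 85 mm) begins 54 mm behind the grasp point. The pads swing forward as they close: fully open they stand 13 mm farther back than shut.
Start: joints at [-1.343, 0.591, 0.048, 1.609, -0.033, 0.943, -0.034], TCP at [0.229, 0.688, 0.231] pointing down, gripper open.
Joint ranges: [-2.69, 2.69], [-0.47, 2.24], [-1.27, 1.36], [0.19, 2.51], [-1.53, 4.68], [0.08, 2.07], [-3.09, 3.09]. Speed limits (rad/s): [2.57, 2.57, 3.14, 3.14, 3.14, 3.14, 3.14].

### API

Orientations are given as a rotation vector (axis times angle).
In Python, from plant import env, imaging, ticket gives the robot as it stands. The module is installed in compiled form; this text tells all that it offers.
- The arm moves only by the shell command python3 -m pendant 'ROWS' [FORCE]. ROWS is a JSON object of lists of equal length, an entry for each row: "claw": the closure, from 0 (fully open) to 1 (shut); "dp": the shift along the world's x, y, z in m, a list of three; "turn": the turn about the world's z in rad. In form: {"claw": [claw, ...], "dp": [[x, y, z], ...], "turn": [turn, ...]}. A call has 1 to 20 rows; each row is the pose to reach, as a shift and turn from the pose commanded when the call began; what a row does not reach only later rows make up. A row lasts 1/12 s, in which the tool goes at most 41.7 mm and 7.16 degrees, less where a joint would pass 70% of its speed; a pose out of reach is approached as far as the arm can. A call with a gripper value outside its range is refused whole. The fingers move at their own pace and stop on an object; FORCE is the grip in N (left out, the last holds). Time passes only in rows, so rows that repeat a pose let the fingers close. It gives the time, the measured TCP pose, the force, the opening and the grip force at its end, in the units of the state.
- env.get_state(): the state, without advancing time (a new reading comes with each control period).
- imaging.snapshot(name): name is "scene" or "top" or "wrist"; returns a dict with "image" (384x512x3 uint8, red, green, blue), "z_map" (384x512 float32, m along the optical axis (not along the pixel's ray), 0 where there is no reading), "K" (3x3 intrinsics, pixels), "T" (4x4, takes a point from camera to world coordinates). Camera axes: x right, y down, z forward; pixel columns grow to the right and rows downward; lengths in m; the calibration is good to about 2 mm. A picture is of the moment at which its call begins.
- ticket.sign_off(): hands the job in; it is judged then, once.
Trained networks look in a picture, given as the dict that the camera call returned (one of the last four; its "shot" number tells which), for a name from the list of things; names that differ only in an ending like _2 or _b are one class to them, and where a whole thing is asked for, a point or a joint stands for the part that bears it (a point fixed in the world has none). Each returns a list of dicts, best first, with "confidence" (0 to 1); they miss things now and then, are a little off and sometimes report something else, mostly with a low value. They report only what shows in the picture. A call takes as long as a camera call.
- imaging.spot_in(picture, label): "uv" ([column, row] in pixels, amid what is visible of it).
The state is a dict: "clock": time; "qpos": joint angles; "dq": joint speeds; "tau": joint torques, N m; "position": TCP position; "ee_rot": TCP orientation; "contact_force": force on the tool from outside, world axes, zero at the start; "wrist_torque": the same for the moment, N m; "gripper_width": finger opening in m; "gripper_force": force on a finger pad.
Only numpy, scipy, OpenCV 4.12 (cv2) and the standard library are available. Lean on these libraries where they do the work, as an engineer would, in place of code of your own. Each camera call takes 0.05 s, during which the arm holds its last target. There are 200 camera calls.

### The job

First set the loose red-lidded spice tin into the carousel's one empty well, upright and fully down, with its yellow label facing straight outward, away from the hub, like the labels of the other tins. Then turn the carousel, either way, until that tin stands at the front, in line with the yellow pointer on the carousel's foot, and finish while still gripping it: keep a firm hold on the tin or on the carousel so that it stays still, and do not let go. Leave everything else on the counter where it stands.

Things in the scene. Friction and masses are not known exactly. Their poses are not given: they have to be found in the camera images.
- tin_mid (a point): Centre, half-way up, of the loose red-lidded square spice tin: 40 x 40 mm, 85 mm high, about 150 g, aluminium with a red lid as wide as the tin. Stands upright, at any yaw, left or right of the carousel. Its -x axis points out of the face with the yellow label; a yellow stripe on top of the lid lies along that side. It may be gripped across either pair of faces.
- tin_label (a point): Middle of the labelled face (yellow label with a red stripe) of that tin, 20 mm from its axis along its -x, half-way up.
- tin: The same tin; origin at the centre of its underside, axes as for tin_mid.
- carousel: Turning wooden tray, 250 mm across, top 30 mm above the counter. Origin on its vertical axis, at counter height. Turns freely both ways, no stops, friction 0.03 N m; stays where left. Five square wells, 72 degrees apart, centred 85 mm from the axis; the empty one lies along its -x. The others hold fixed tins of the same size (green, white, blue, black lids). Brass hub 28 mm across, 18 mm high, at the axis.
- well (a point): Centre of the floor of the empty well (dark floor), 30 mm above the counter; it turns with the tray and its -x axis points straight outward from the hub. Inside 46 x 46 mm, walls 10 mm high and 3 mm thick, so the tin has 3 mm of play on each side.
- front (a point): Fixed point at the front of the carousel: where well must come. It is 85 mm from the turning axis towards the yellow pointer, 30 mm above the counter. Its -x axis points outward along the pointer.
- foot: Fixed foot under the tray, a disc 210 mm across, with a tongue 22 mm wide and 10 mm high that carries the yellow pointer and reaches 175 mm from the axis along its -x. Origin on the turning axis at counter height. It does not move.
- herb_mid (a point): Centre, half-way up, of another loose tin of the same size, with a green lid and a white label; not wanted, to be left where it is.
- tumbler: Bystander: blue plastic tumbler, 76 mm wide, 130 mm high; origin at the centre of its underside.
- sauce: Bystander: red plastic sauce bottle, 56 mm wide, 170 mm high; origin at the centre of its underside.
- brown_bottle: Bystander: brown glass bottle, 62 mm wide, 210 mm high; origin at the centre of its underside.
- milk_can: Bystander: blue and white can, 84 mm wide, 130 mm high; origin at the centre of its underside.
- bowl: Bystander: blue ceramic bowl, 150 mm wide, 55 mm high; origin at the centre of its underside.

How it is judged:
By the outcome, as a careful person would: the job done as asked, in the order asked, and still so for the second after the job is handed in, while the arm keeps its last pose, push and grip.
It also fails if it takes over 58 s, if anything falls off the work surface, if the arm or the gripper's body presses on something with over 40 N, if the wrist force passes 120 N, or if a joint passes its speed limit or range.

## Working session

There is one attempt and no reset: what is moved stays moved. The work goes in short steps, Python scripts to look and compute and a shell command to move; the robot and the scene stay as the last step left them, time stands still between calls to the robot, and variables do not carry over. Pictures are saved under pics/ and viewed, at most 10 in all, crops included, and the job is handed in when it is done.

```bash
mkdir -p pics; cat > h.py <<'E'
import numpy as np, cv2
from plant import env, imaging, ticket
def w(p,u,v):
    z=p["z_map"][int(round(v)),int(round(u))]; K=p["K"]
    c=np.array([(u-K[0,2])/K[0,0]*z,(v-K[1,2])/K[1,1]*z,z,1]); return (p["T"]@c)[:3]
def cloud(p):
    z=p["z_map"];K=p["K"];v,u=np.indices(z.shape)
    c=np.stack([(u-K[0,2])/K[0,0]*z,(v-K[1,2])/K[1,1]*z,z,np.ones_like(z)],-1); X=(c@p["T"].T)[...,:3]; X[z==0]=np.nan; return X
def save(p,n): cv2.imwrite("pics/"+n,p["image"][...,::-1])
def rect(X,m):
    pts=X[m]; r=cv2.minAreaRect(pts[:,:2].astype(np.float32)); return r,np.median(pts,0)
E
python3 - <<'E'
from h import *
s=env.get_state(); print({k:np.round(s[k],3) for k in("clock","position","ee_rot","gripper_width")})
for n in("top","scene"):
    p=imaging.snapshot(n); save(p,n+"1.png"); print(n,p["T"][:3,3].round(3))
    for l in("tin_mid","tin_label","well","carousel","foot","herb_mid","tumbler","sauce","brown_bottle","milk_can","bowl"):
        for d in imaging.spot_in(p,l)[:2]: print(l,np.round(d["uv"]),round(d["confidence"],2),w(p,*d["uv"]).round(3))
E
```

```text
{'clock': np.float64(0.0), 'position': array([0.229, 0.687, 0.23 ]), 'ee_rot': array([-5.030e-01, -3.101e+00,  3.000e-03]), 'gripper_width': np.float64(0.085)}
top [ 0.439 -0.097  1.363]
tin_mid [123. 211.] 0.69 [0.523 0.327 0.092]
tin_mid [233. 132.] 0.64 [ 0.78  -0.038  0.127]
tin_label [121. 208.] 0.5 [0.534 0.335 0.089]
well [218. 195.] 0.59 [0.579 0.016 0.048]
carousel [221. 194.] 0.63 [0.583 0.008 0.047]
foot [218. 195.] 0.94 [0.58  0.015 0.048]
foot [234. 134.] 0.67 [ 0.772 -0.042  0.127]
herb_mid [314. 224.] 0.76 [ 0.475 -0.306  0.081]
herb_mid [234. 133.] 0.47 [ 0.773 -0.043  0.133]
tumbler [290. 148.] 0.57 [ 0.752 -0.24   0.013]
sauce [175. 145.] 0.57 [0.741 0.157 0.107]
brown_bottle [134. 157.] 0.63 [0.693 0.281 0.144]
brown_bottle [174. 146.] 0.58 [0.74  0.159 0.105]
milk_can [233. 131.] 0.92 [ 0.783 -0.039  0.131]
bowl [376. 215.] 0.67 [ 0.509 -0.541  0.004]
scene [ 1.462 -0.44   0.72 ]
tin_mid [352. 164.] 0.88 [0.552 0.322 0.048]
tin_label [350. 162.] 0.65 [0.545 0.322 0.052]
well [269. 187.] 0.92 [0.549 0.013 0.029]
carousel [268. 187.] 0.63 [0.553 0.007 0.031]
foot [268. 186.] 0.93 [0.548 0.011 0.03 ]
tumbler [210. 225.] 0.77 [ 0.762 -0.248  0.118]
tumbler [ 88. 214.] 0.72 [ 0.459 -0.531  0.015]
sauce [353. 203.] 0.96 [0.785 0.157 0.087]
brown_bottle [378. 182.] 0.9 [0.727 0.285 0.09 ]
milk_can [289. 227.] 0.98 [ 0.824 -0.063  0.1  ]
bowl [ 88. 210.] 0.81 [ 0.452 -0.528  0.023]
bowl [290. 226.] 0.22 [ 0.826 -0.062  0.103]
```

```bash
python3 - <<'E'
import cv2
a=cv2.imread("pics/top1.png")[90:270,90:340]; cv2.imwrite("pics/top1c.png",cv2.resize(a,None,fx=3.2,fy=3.2,interpolation=cv2.INTER_CUBIC)[:600,:800])
E
```

```text
(no output)
```

View pics/top1c.png

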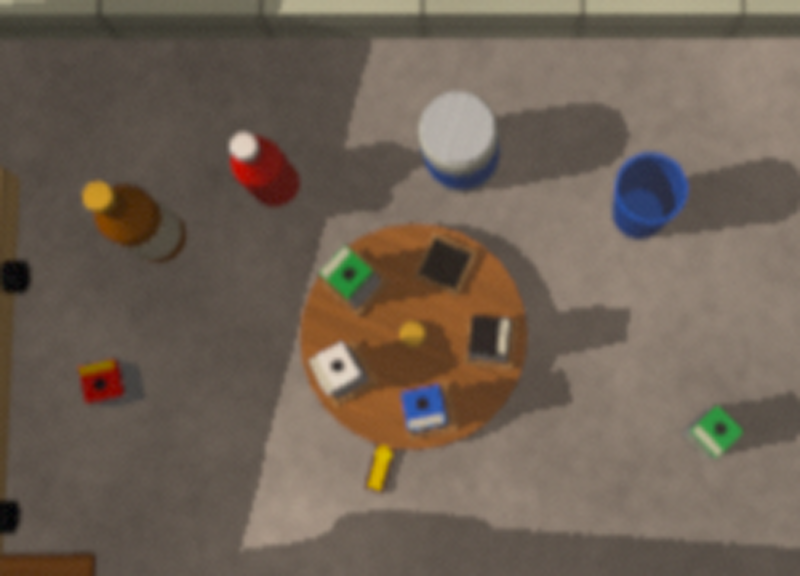

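View pics/scene1.png

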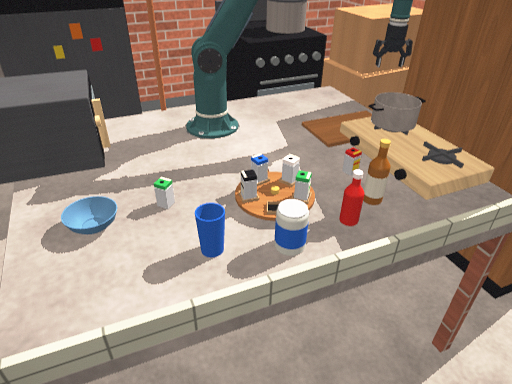

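The top crop shows the red tin at crop (101,382) with its stripe on the far side (+x). The empty well is at (447,263), the hub at (412,333), and the pointer at (379,468), towards the robot and slightly left. Next I'll measure these precisely by colour masks and known plane heights.

```bash
cat >> h.py <<'E'
def plane(p,uv,h):
    K=p["K"];T=p["T"]; uv=np.atleast_2d(uv).astype(float)
    d=np.c_[(uv-K[[0,1],[2,2]])/K[[0,1],[0,1]],np.ones(len(uv))]@T[:3,:3].T; o=T[:3,3]
    return (o+d*((h-o[2])/d[:,2])[:,None])[:,:2]
def blob(m,near):
    n,l,s,c=cv2.connectedComponentsWithStats(m.astype(np.uint8)); i=1+min(range(n-1),key=lambda i:np.hypot(*(c[i+1]-near))-(s[i+1,4]>25)*30); 
    v,u=np.nonzero(l==i); return np.c_[u,v]
E
python3 - <<'E'
from h import *
p=imaging.snapshot("top"); H=cv2.cvtColor(p["image"],cv2.COLOR_RGB2HSV).astype(int); h,s,v=H[...,0],H[...,1],H[...,2]
red=((h<6)|(h>174))&(s>150)&(v>60); yel=(h>18)&(h<34)&(s>150)&(v>60)
X=cloud(p)
lid=(red|yel)&(X[...,2]>0.07)
b=blob(lid,(121.5,209)); L=plane(p,b,.085); r=cv2.minAreaRect(L.astype(np.float32)); print("lid",len(b),r,L.mean(0))
yb=blob(yel,(120,205));Y=plane(p,yb,.085);print("stripe",len(yb),Y.mean(0),cv2.minAreaRect(Y.astype(np.float32)))
pb=blob(yel,(208,236));P=plane(p,pb,.010); print("pointer",len(pb),P.mean(0),pb.mean(0))
# tray: points z 0.024..0.036 
m=(X[...,2]>.02)&(X[...,2]<.04)&(s>90)&(h>4)&(h<22)
q=cv2.convexHull(np.argwhere(m&(np.hypot(X[...,0]-.575,X[...,1]-.015)<.17))[:,::-1].astype(np.float32))[:,0]
Q=plane(p,q,.03); A=np.c_[2*Q,np.ones(len(Q))]; sol=np.linalg.lstsq(A,(Q**2).sum(1),rcond=None)[0]; c=sol[:2]; print("tray",c,np.sqrt(sol[2]+c@c))
hb=blob(yel&(abs(X[...,2]-.05)<.02),(218.7,194)) if 0 else None
for n,uv in(("well",(229.7,172.2)),("hub",(218.75,194))): print(n,plane(p,uv,.03 if n=="well" else .048),w(p,*uv))
dk=blob((v<60)&(X[...,2]<.042)&(X[...,2]>.02),(229.7,172)); D=plane(p,dk,.03); print("dark",len(dk),D.mean(0),cv2.minAreaRect(D.astype(np.float32)))
a=D.mean(0)-c; print("well ang,r",np.degrees(np.arctan2(a[1],a[0])),np.hypot(*a)); a=P.mean(0)-c; print("pointer",np.degrees(np.arctan2(a[1],a[0])),np.hypot(*a))
for nm,m2 in(("green",(h>45)&(h<75)&(s>120)&(v>50)),("blue",(h>100)&(h<125)&(s>130)&(v>60))):
    bb=blob(m2,(199,175) if nm=="green" else (222.5,216)); a=plane(p,bb,.115).mean(0)-c; print(nm,len(bb),np.degrees(np.arctan2(a[1],a[0])),np.hypot(*a))
E
```

```text
lid 96 ((0.5246578454971313, 0.33373695611953735), (0.028651392087340355, 0.040655866265296936), 13.355189323425293) [0.52411089 0.33354623]
stripe 21 [0.54535005 0.3413723 ] ((0.5456686615943909, 0.3417094945907593), (0.006550515070557594, 0.03103398159146309), 13.98707103729248)
pointer 76 [0.43991566 0.05305773] [208.30263158 235.59210526]
tray [0.58357345 0.01529295] 0.12403895980311534
well [[ 0.66131515 -0.02245024]] [ 0.66051829 -0.02271805  0.03478169]
hub [[0.58222482 0.01413564]] [0.5822986  0.01419301 0.04732179]
dark 121 [ 0.66134968 -0.01783086] ((0.6613487005233765, -0.017844803631305695), (0.03805075213313103, 0.03826532140374184), 63.739986419677734)
well ang,r -23.06847682206384 0.08453595850463728
pointer 165.2713204701237 0.1485386835839388
green 97 48.74823703816506 0.07869097643390836
blue 80 -167.7115473294302 0.08004067078066575
```

```bash
python3 -m pendant '{"claw":[0,0,0,0,0,0,0,0,0,0,0,0,0,0,0],"dp":[[0.025,-0.029,0],[0.05,-0.058,0],[0.075,-0.088,0],[0.1,-0.117,0],[0.125,-0.147,0],[0.15,-0.176,0],[0.175,-0.205,0],[0.2,-0.235,0],[0.225,-0.264,0],[0.25,-0.293,0],[0.275,-0.323,0],[0.3,-0.352,0],[0.3,-0.352,0],[0.3,-0.352,0],[0.3,-0.352,0]],"turn":[0.05,0.1,0.15,0.2,0.25,0.3,0.35,0.4,0.45,0.5,0.55,0.559,0.559,0.559,0.559]}' 60
python3 - <<'E'
from h import *
p=imaging.snapshot("wrist"); save(p,"w1.png"); H=cv2.cvtColor(p["image"],cv2.COLOR_RGB2HSV).astype(int); h,s,v=H[...,0],H[...,1],H[...,2]
X=cloud(p); m=((h<8)|(h>172)|((h>16)&(h<36)))&(s>120)&(abs(X[...,2]-.085)<.012)
n,l,st,c=cv2.connectedComponentsWithStats(m.astype(np.uint8)); i=1+st[1:,4].argmax(); b=np.argwhere(l==i)[:,::-1]
L=plane(p,b,.085); print(len(b),cv2.minAreaRect(L.astype(np.float32)),np.median(X[l==i],0))
y=(l==i)&(h>16)&(h<36); a=plane(p,np.argwhere(y)[:,::-1],.085).mean(0); print("stripe",a)
s_=env.get_state(); print(s_["clock"],s_["position"],s_["ee_rot"],s_["qpos"][6])
E
```

```text
clock: 2.5
position: [0.5293, 0.3359, 0.2314]
ee_rot: [0.37, -3.12, -0.001]
contact_force: [-0.3, 0.5, 0.0]
gripper_width: 0.0853
gripper_force: 0.0
1761 ((0.5303163528442383, 0.33590349555015564), (0.040360964834690094, 0.03817795217037201), 12.422006607055664) [0.52993495 0.33553049 0.08472068]
stripe [0.54606375 0.33925501]
2.55 [0.5284508  0.33704513 0.23135941] [ 3.73997239e-01 -3.11883840e+00 -1.60919349e-03] 1.1298522894233807
```

View pics/w1.png

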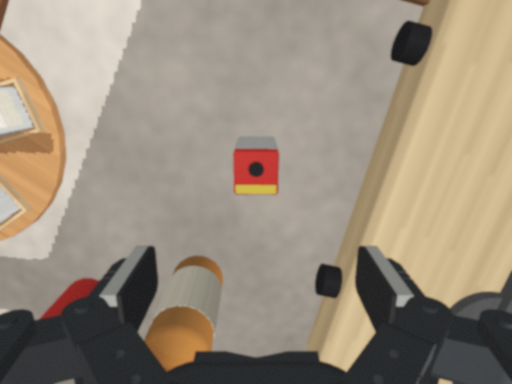

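The tin sits square between the fingers at (256,170), with the stripe at (256,189) and the bottle clear below. Going down to grip and lift.

```bash
python3 -m pendant '{"claw":[0,0,0,0,0,0,0,0,0.75,0.75,0.75,0.75,0.75,0.75,0.75,0.75],"dp":[[0.001,0,-0.035],[0.001,0,-0.07],[0.001,0,-0.105],[0.001,0,-0.14],[0.001,0,-0.17],[0.001,0,-0.195],[0.001,0,-0.195],[0.001,0,-0.195],[0.001,0,-0.195],[0.001,0,-0.195],[0.001,0,-0.195],[0.001,0,-0.195],[0.001,0,-0.195],[0.001,0,-0.195],[0.001,0,-0.195],[0.001,0,-0.195]],"turn":[-0.007,-0.007,-0.007,-0.007,-0.007,-0.007,-0.007,-0.007,-0.007,-0.007,-0.007,-0.007,-0.007,-0.007,-0.007,-0.007]}' 60
```

```text
clock: 3.88
position: [0.5314, 0.3366, 0.0382]
ee_rot: [-0.36, 3.118, 0.003]
contact_force: [-1.0, -0.2, 7.7]
gripper_width: 0.0391
gripper_force: 61.2
```

```bash
python3 -m pendant '{"claw":[0.75,0.75,0.75,0.75,0.75,0.75,0.75,0.75,0.75,0.75,0.75,0.75,0.75,0.75,0.75,0.75,0.75,0.75],"dp":[[0,0,0.03],[0,0,0.07],[0,0,0.11],[0,0,0.15],[0.01,-0.028,0.15],[0.022,-0.06,0.15],[0.035,-0.096,0.15],[0.048,-0.132,0.15],[0.061,-0.168,0.15],[0.074,-0.204,0.15],[0.087,-0.24,0.15],[0.1,-0.276,0.15],[0.113,-0.312,0.15],[0.124,-0.34,0.15],[0.13,-0.357,0.15],[0.13,-0.357,0.15],[0.13,-0.357,0.15],[0.13,-0.357,0.15]],"turn":[0,0,0,0,-0.06,-0.12,-0.18,-0.24,-0.3,-0.36,-0.42,-0.48,-0.54,-0.6,-0.663,-0.663,-0.663,-0.663]}'
python3 - <<'E'
from h import *
p=imaging.snapshot("wrist"); save(p,"w2.png"); np.savez("w2.npz",**{k:p[k] for k in("image","z_map","K","T")})
for d in imaging.spot_in(p,"well"): print(d["uv"],d["confidence"],plane(p,d["uv"],.03),w(p,*d["uv"]))
s_=env.get_state(); print(s_["position"],s_["ee_rot"],s_["qpos"][6])
E
```

```text
clock: 5.38
position: [0.6595, -0.0187, 0.186]
ee_rot: [-0.67, -3.067, -0.003]
contact_force: [0.0, -0.0, -1.3]
gripper_width: 0.0394
gripper_force: 60.9
[254.3, 88.4] 0.87 [[0.59614178 0.00918584]] [0.59588886 0.00934865 0.04532635]
[ 0.65964361 -0.01803745  0.18611395] [-6.68173983e-01 -3.06834365e+00 -2.56125965e-03] 1.1848955008411843
```

View pics/w2.png

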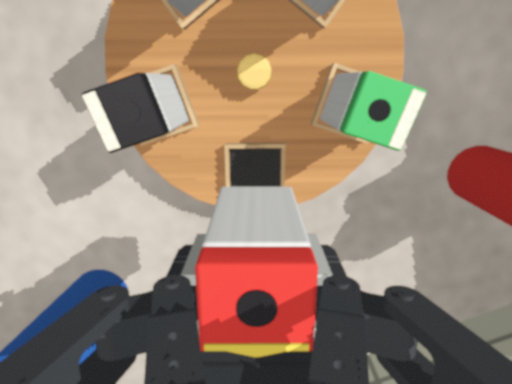

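The view shows the well at about (255,167), partly hidden by the held tin, whose inner bottom edge is at row 188. The hub is at (255,71), so alignment looks close. I'll quantify it.

```bash
python3 - <<'E'
from h import *
p=dict(np.load("w2.npz")); H=cv2.cvtColor(p["image"],cv2.COLOR_RGB2HSV).astype(int); h,s,v=H[...,0],H[...,1],H[...,2]
hub=blob((h>18)&(h<32)&(s>80)&(v>100)&(np.abs(cloud(p)[...,2]-.048)<.006),(254,71)); c=plane(p,hub,.048); print("hub",len(hub),c.mean(0),cv2.minEnclosingCircle(c.astype(np.float32))); c=c.mean(0)
d=blob((v<60)&(np.indices(v.shape)[0]<187)&(np.indices(v.shape)[1]>215)&(np.indices(v.shape)[1]<295),(255,165)); D=plane(p,d,.03)
print("floor px",d.min(0),d.max(0))
r=cv2.minAreaRect(D.astype(np.float32)); print(r)
# inner edge top row line
t=np.array([[u,d[d[:,0]==u][:,1].min()] for u in range(d[:,0].min()+5,d[:,0].max()-4)]); E=plane(p,t,.03); print("inner edge mid",E.mean(0),np.linalg.norm(E.mean(0)-c)); f=cv2.fitLine(E.astype(np.float32),cv2.DIST_L2,0,.01,.01).ravel(); print("edge dir",np.degrees(np.arctan2(f[1],f[0])))
mid=[plane(p,((d[d[:,1]==r_][:,0].min()+d[d[:,1]==r_][:,0].max())/2,r_),.03)[0] for r_ in range(160,185)]; a=np.mean(mid,0)-c; an=np.arctan2(a[1],a[0]); print("well ang",np.degrees(an),"centre",c+.085*np.array([np.cos(an),np.sin(an)]))
g=blob((h>45)&(h<75)&(s>120)&(v>60),(380,110)); G=plane(p,g,.115); print("green",np.array(cv2.minAreaRect(G.astype(np.float32))[0]),cv2.minAreaRect(G.astype(np.float32))[1:])
# held tin bottom inner face edge 
z=p["z_map"][192:245:10,256]; print("tin face",[w(p,256,r_).round(4) for r_ in(192,200,215,230)])
print([w(p,u,193).round(4) for u in(212,225,285,300)])
E
```

```text
hub 970 [0.58390624 0.01484048] ((0.5842344760894775, 0.014715994708240032), 0.013649116270244122)
floor px [231 150] [278 184]
((0.6584981083869934, -0.01909647509455681), (0.0424472838640213, 0.03158830106258392), 65.2596664428711)
inner edge mid [ 0.64403248 -0.01274962] 0.06615420447820933
edge dir 65.26052
well ang -24.33415002518202 centre [ 0.66135465 -0.02018441]
green [0.63682109 0.07250895] ((0.032027795910835266, 0.037892453372478485), 47.83237075805664)
tin face [array([ 0.6415, -0.0104,  0.16  ]), array([ 0.6417, -0.0105,  0.1718]), array([ 0.6417, -0.0106,  0.1911]), array([ 0.6418, -0.0106,  0.2066])]
[array([ 0.6644, -0.0656,  0.0288]), array([ 0.6347, -0.0249,  0.1619]), array([0.6475, 0.0032, 0.1626]), array([0.6981, 0.0086, 0.0302])]
```

```bash
python3 -m pendant '{"claw":[0.75,0.75,0.75,0.75,0.75,0.75,0.75,0.75,0.75,0.75],"dp":[[0.0015,-0.0012,0],[0.0015,-0.0012,-0.02],[0.0015,-0.0012,-0.045],[0.0015,-0.0012,-0.07],[0.0015,-0.0012,-0.09],[0.0015,-0.0012,-0.1],[0.0015,-0.0012,-0.107],[0.0015,-0.0012,-0.112],[0.0015,-0.0012,-0.115],[0.0015,-0.0012,-0.115]],"turn":[0,0,0,0,0,0,0,0,0,0]}'
python3 -m pendant '{"claw":[0.75,0.75,0.75,0.75],"dp":[[0,0,-0.002],[0,0,-0.004],[0,0,-0.004],[0,0,-0.004]],"turn":[0,0,0,0]}'
```

```text
clock: 6.32
position: [0.6622, -0.0223, 0.0716]
ee_rot: [0.674, 3.068, 0.0]
contact_force: [-0.5, -0.3, -1.8]
gripper_width: 0.0399
gripper_force: 60.9
clock: 6.65
position: [0.6628, -0.0225, 0.0682]
ee_rot: [0.674, 3.066, 0.001]
contact_force: [-0.0, -0.4, 1.4]
gripper_width: 0.0394
gripper_force: 61.2
```

```bash
python3 -m pendant '{"claw":[0.3,0.3,0.3,0.3,0.3,0.3],"dp":[[0,0,0],[0,0,0],[0,0,0],[0,0,0],[0,0,0],[0,0,0]],"turn":[0,0,0,0,0,0]}'
python3 - <<'E'
from h import *
p=imaging.snapshot("wrist"); save(p,"w3.png"); q=imaging.snapshot("scene")
X=cloud(p); H=cv2.cvtColor(p["image"],cv2.COLOR_RGB2HSV).astype(int); h,s,v=H[...,0],H[...,1],H[...,2]
red=((h<8)|(h>172)|((h>18)&(h<34)))&(s>130)&(np.hypot(X[...,0]-.661,X[...,1]+.02)<.045)&(X[...,2]>.09)
b=np.argwhere(red)[:,::-1]; print(len(b),np.median(X[red],0),cv2.minAreaRect(plane(p,b,.115).astype(np.float32)),X[red][:,2].min(),X[red][:,2].max())
cv2.imwrite("pics/s3.png",cv2.resize(q["image"][130:250,200:360,::-1],None,fx=5,fy=5,interpolation=cv2.INTER_CUBIC))
hub=(h>18)&(h<32)&(s>80)&(v>100)&(abs(X[...,2]-.048)<.006); print(len(X[hub]),plane(p,np.argwhere(hub)[:,::-1],.048).mean(0) if hub.any() else 0)
E
```

```text
clock: 7.15
position: [0.6617, -0.0224, 0.0672]
ee_rot: [-0.675, -3.068, 0.0]
contact_force: [-0.0, 0.1, -0.2]
gripper_width: 0.0599
gripper_force: 0.0
10727 [ 0.65401459 -0.0192346   0.11446828] ((0.6575199961662292, -0.020344145596027374), (0.03859732300043106, 0.04069221019744873), 65.3099136352539) 0.10212754487921429 0.14276746604209528
2990 [0.58378224 0.01449647]
```

View pics/w3.png

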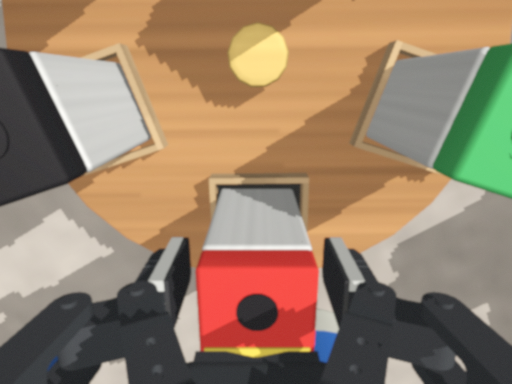

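View pics/s3.png

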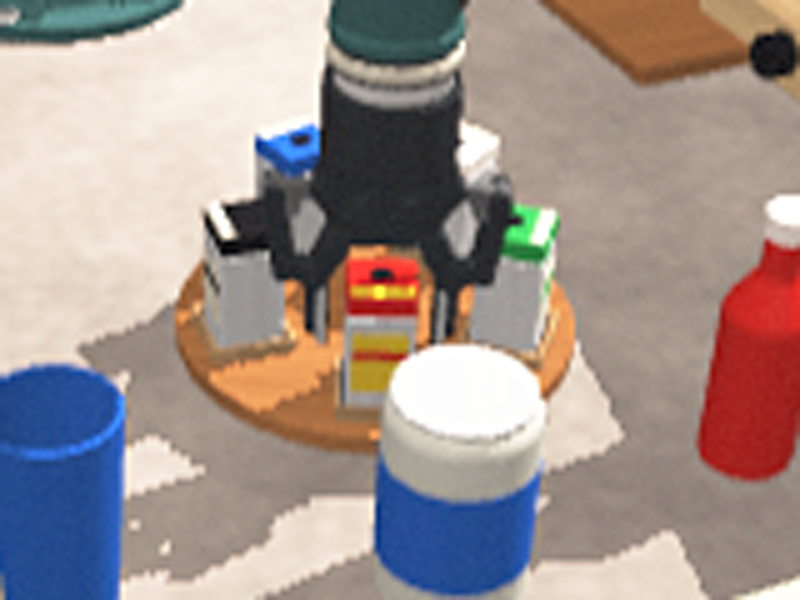

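The tin is seated in the well, with the lid top at 0.1145 m against 0.115 m expected. The label faces outward, and the tin lies midway between the fingers at (257,300). I'll regrip and work out the arc.

```bash
python3 -m pendant '{"claw":[0.75,0.75,0.75,0.75,0.75,0.75],"dp":[[0,0,0],[0,0,0],[0,0,0],[0,0,0],[0,0,0],[0,0,0]],"turn":[0,0,0,0,0,0]}' 50
python3 - <<'E'
from h import *
s=env.get_state(); P=s["position"][:2]; c=np.array([.5838,.0147]); print(P)
r=np.array([.6614,-.0215])-c
rot=lambda a:np.array([[np.cos(a),-np.sin(a)],[np.sin(a),np.cos(a)]])
for k in range(2):
    d=[];t=[]
    for i in range(1,18):
        a=-np.radians(170.5)*i/34; q=rot(a)@r-r; d.append([round(q[0],4),round(q[1],4),0]);t.append(round(a,3))
    print(str(d).replace(" ","").replace("np.float64","").replace("(","").replace(")",""));print(t); r=rot(a)@r
E
```

```text
clock: 7.75
position: [0.6619, -0.0224, 0.0674]
ee_rot: [0.674, 3.068, 0.0]
contact_force: [-0.7, -0.3, 0.2]
gripper_width: 0.0393
gripper_force: 50.6
[ 0.66192972 -0.02240883]
[[-0.0035,-0.0066,0],[-0.0075,-0.013,0],[-0.0121,-0.0189,0],[-0.0171,-0.0244,0],[-0.0227,-0.0295,0],[-0.0286,-0.034,0],[-0.0349,-0.038,0],[-0.0416,-0.0415,0],[-0.0485,-0.0443,0],[-0.0557,-0.0466,0],[-0.063,-0.0482,0],[-0.0704,-0.0491,0],[-0.0779,-0.0494,0],[-0.0854,-0.0491,0],[-0.0928,-0.0481,0],[-0.1001,-0.0464,0],[-0.1072,-0.0441,0]]
[np.float64(-0.088), np.float64(-0.175), np.float64(-0.263), np.float64(-0.35), np.float64(-0.438), np.float64(-0.525), np.float64(-0.613), np.float64(-0.7), np.float64(-0.788), np.float64(-0.875), np.float64(-0.963), np.float64(-1.05), np.float64(-1.138), np.float64(-1.225), np.float64(-1.313), np.float64(-1.4), np.float64(-1.488)]
[[-0.0069,0.0029,0],[-0.0135,0.0064,0],[-0.0198,0.0104,0],[-0.0258,0.015,0],[-0.0312,0.0201,0],[-0.0363,0.0257,0],[-0.0408,0.0317,0],[-0.0448,0.038,0],[-0.0482,0.0447,0],[-0.051,0.0516,0],[-0.0532,0.0588,0],[-0.0548,0.0661,0],[-0.0557,0.0735,0],[-0.056,0.081,0],[-0.0556,0.0885,0],[-0.0545,0.0959,0],[-0.0529,0.1032,0]]
[np.float64(-0.088), np.float64(-0.175), np.float64(-0.263), np.float64(-0.35), np.float64(-0.438), np.float64(-0.525), np.float64(-0.613), np.float64(-0.7), np.float64(-0.788), np.float64(-0.875), np.float64(-0.963), np.float64(-1.05), np.float64(-1.138), np.float64(-1.225), np.float64(-1.313), np.float64(-1.4), np.float64(-1.488)]
```

```bash
python3 -m pendant '{"claw":[0.75,0.75,0.75,0.75,0.75,0.75,0.75,0.75,0.75,0.75,0.75,0.75,0.75,0.75,0.75,0.75,0.75,0.75,0.75],"dp":[[-0.0035,-0.0066,0],[-0.0075,-0.013,0],[-0.0121,-0.0189,0],[-0.0171,-0.0244,0],[-0.0227,-0.0295,0],[-0.0286,-0.034,0],[-0.0349,-0.038,0],[-0.0416,-0.0415,0],[-0.0485,-0.0443,0],[-0.0557,-0.0466,0],[-0.063,-0.0482,0],[-0.0704,-0.0491,0],[-0.0779,-0.0494,0],[-0.0854,-0.0491,0],[-0.0928,-0.0481,0],[-0.1001,-0.0464,0],[-0.1072,-0.0441,0],[-0.1072,-0.0441,0],[-0.1072,-0.0441,0]],"turn":[-0.088,-0.175,-0.263,-0.35,-0.438,-0.525,-0.613,-0.7,-0.788,-0.875,-0.963,-1.05,-1.138,-1.225,-1.313,-1.4,-1.488,-1.488,-1.488]}'
python3 -c "
from h import *
print(env.get_state()['qpos'].round(2))"
```

```text
clock: 9.33
position: [0.554, -0.0662, 0.0673]
ee_rot: [-2.573, -1.802, 0.001]
contact_force: [-0.6, 0.7, 0.6]
gripper_width: 0.0392
gripper_force: 50.7
[-0.27  0.68  0.44  2.11 -0.61  0.49  0.28]
```

```bash
python3 -m pendant '{"claw":[0.75,0.75,0.75,0.75,0.75,0.75,0.75,0.75,0.75,0.75,0.75,0.75,0.75,0.75,0.75,0.75,0.75,0.75,0.75,0.75],"dp":[[-0.0069,0.0029,0],[-0.0135,0.0064,0],[-0.0198,0.0104,0],[-0.0258,0.015,0],[-0.0312,0.0201,0],[-0.0363,0.0257,0],[-0.0408,0.0317,0],[-0.0448,0.038,0],[-0.0482,0.0447,0],[-0.051,0.0516,0],[-0.0532,0.0588,0],[-0.0548,0.0661,0],[-0.0557,0.0735,0],[-0.056,0.081,0],[-0.0556,0.0885,0],[-0.0545,0.0959,0],[-0.0529,0.1032,0],[-0.0529,0.1032,0],[-0.0529,0.1032,0],[-0.0529,0.1032,0]],"turn":[-0.088,-0.175,-0.263,-0.35,-0.438,-0.525,-0.613,-0.7,-0.788,-0.875,-0.963,-1.05,-1.138,-1.225,-1.313,-1.4,-1.488,-1.488,-1.488,-1.488]}'
python3 - <<'E'
from h import *
s=env.get_state(); print(s["position"],s["ee_rot"],s["qpos"].round(2))
p=imaging.snapshot("wrist"); save(p,"w4.png"); np.savez("w4.npz",**{k:p[k] for k in("image","z_map","K","T")})
q=imaging.snapshot("top"); np.savez("t4.npz",**{k:q[k] for k in("image","z_map","K","T")})
cv2.imwrite("pics/t4.png",cv2.resize(q["image"][130:280,140:340,::-1],None,fx=4,fy=4,interpolation=cv2.INTER_CUBIC))
E
```

```text
clock: 11.0
position: [0.5023, 0.0371, 0.0673]
ee_rot: [-3.113, 0.415, -0.001]
contact_force: [0.9, 1.1, 2.8]
gripper_width: 0.0395
gripper_force: 51.6
[0.50225113 0.03711927 0.06734055] [-3.11345446e+00  4.15104193e-01 -5.41029192e-04] [-0.72  0.76  0.81  2.23 -1.07  0.61 -0.92]
```

View pics/w4.png

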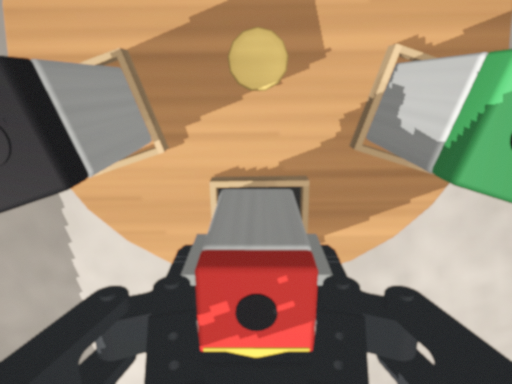

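View pics/t4.png

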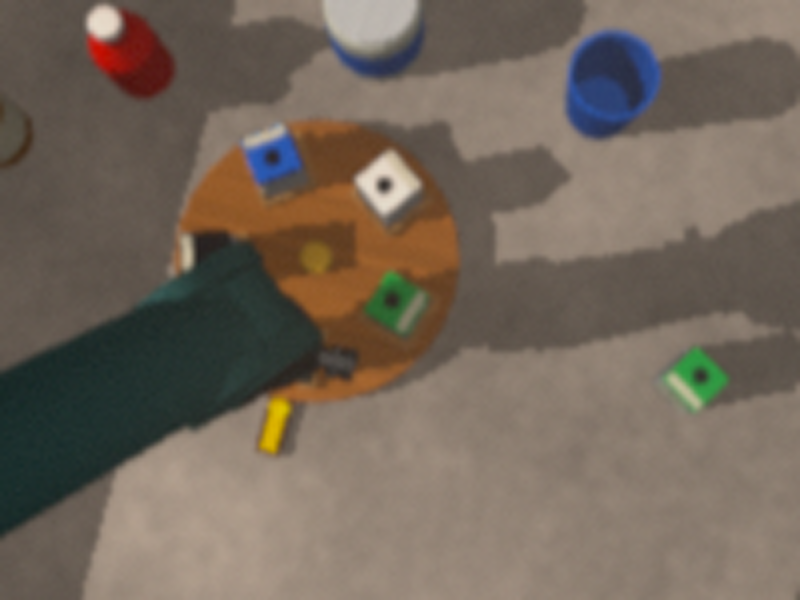

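The wrist view shows the tin still seated in the well: walls at columns 211–308, tin face at 217–298, hub at (258,58). The top view shows the pointer at (275,426) in line with the gripper. Measuring the remaining angle error.

```bash
python3 - <<'E'
from h import *
ang=lambda a:np.degrees(np.arctan2(a[1],a[0]))%360
p=dict(np.load("w4.npz")); q=dict(np.load("t4.npz"))
def hs(p): H=cv2.cvtColor(p["image"],cv2.COLOR_RGB2HSV).astype(int); return H[...,0],H[...,1],H[...,2]
h,s,v=hs(p); X=cloud(p)
c=plane(p,np.argwhere((h>18)&(h<32)&(s>80)&(v>60)&(abs(X[...,2]-.048)<.006))[:,::-1],.048); (cx,cy),r=cv2.minEnclosingCircle(c.astype(np.float32)); c=np.array([cx,cy]); print("hub",c,r)
# well inner wall top outer edge corners z=.04
a,b=plane(p,[(210,181),(308.5,180)],.04); m=(a+b)/2-c; print("wall",a,b,np.linalg.norm(a-b),"ang",ang(m),"r",np.hypot(*m),"yaw",(ang(b-a)+90)%180)
# neighbour well inner corners
A=plane(p,[(122,50),(163,148)],.04);B=plane(p,[(399,43),(356,148)],.04)
print("neigh", [ang(A.mean(0)-c),ang(B.mean(0)-c)],"mean",(ang(A.mean(0)-c)+ang(B.mean(0)-c))/2)
# tin face
f=[w(p,u,232) for u in(215,235,280,300)]; print("tin face",f[0].round(4),f[-1].round(4),"yaw",(ang((f[-1]-f[0])[:2])+90)%180)
t=plane(p,[(197,351),(315,351),(197,252),(317,252)],.115).mean(0); print("lid centre",t,ang(t-c),np.hypot(*(t-c)))
h,s,v=hs(q); 
yb=blob((h>18)&(h<34)&(s>130)&(v>60),(208,236)); P=plane(q,yb,.010); l=cv2.fitLine(P.astype(np.float32),cv2.DIST_L2,0,.01,.01).ravel(); print("pointer",len(yb),ang(P.mean(0)-c),"axis",ang(-l[:2]*np.sign(l[0])))
Xq=cloud(q); 
hq=blob((h>18)&(h<34)&(s>110)&(v>50)&(abs(Xq[...,2]-.045)<.012),(219,194)); ht=plane(q,hq,.048).mean(0); print("hub top",len(hq),ht,ang(P.mean(0)-ht))
E
```

```text
hub [0.58344615 0.01436445] 0.01350608840584755
wall [0.53330888 0.05364037] [0.52040794 0.0041516 ] 0.05114267378314529 ang 165.59783999090976 r 0.058423773627491425 yaw 165.3890765422418
neigh [np.float64(93.04274997132256), np.float64(238.446389074254)] mean 165.74456952278828
tin face [0.5245 0.0478 0.0875] [0.5156 0.0157 0.0871] yaw 164.5131496496702
lid centre [0.50782724 0.03551306] 164.37509489827414 0.07852059098480026
pointer 78 164.9541776633095 axis 166.29129
hub top 40 [0.58240382 0.01456773] 164.92547654788956
```

```bash
python3 -c "
from plant import ticket
print(ticket.sign_off())"
```

```text
the job is handed in; nothing more can be done
None
```

The red-lidded tin is fully down in the well with its label outward, and the carousel is turned so it stands within about 1° of the pointer; the gripper is still holding it, and the job was handed in at about 11 s.

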